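Reset the router in the blue-headed jig

TASK

Each of the two white routers on the bench lies in its own reset jig. Factory-reset only the one under the blue plunger: press the blue plunger head down to its stop, keep it fully down for a good second, then let go so that it springs all the way back up. Leave the orange plunger unpressed.

Things in the scene. Friction and masses are not known exactly. Their poses are not given: they have to be found in the camera images.
- blue_plunger (a joint): Downward travel in metres of the plunger with the blue head: 0 = fully up, 0.015 = at its stop. It slides vertically; the spring pushes back with about 3 N at the top and 9 N at the stop, and lifts the plunger fully up when released.
- blue_head (a point): Centre of the flat top face of the blue plunger head (round, 40 mm diameter, 14 mm thick), 132 mm above the bench when up; it moves down with the head. z is up; y runs along the dark steel bridge below it (200 x 30 mm, top at 97 mm, brass sleeve to 103 mm). The jig's base plate (160 x 220 mm) is fixed to the bench with a white router under the bridge; nothing on it is higher than the head.
- orange_plunger (a joint): Downward travel in metres of the plunger with the orange head on the other, otherwise identical jig: 0 = fully up, 0.015 = at its stop.
- orange_head (a point): Centre of the flat top face of the orange plunger head (round, 40 mm diameter), 132 mm above the bench; same jig as the blue one. Not to be pressed.

How it is judged:
On the way:
1. the blue plunger is held at its stop (travel above 12 of 15 mm) for 0.7 s (value of joint blue_plunger above 0.012 m), for 0.7 s.
At the end, for the whole second after the job is handed in: After having been held at its stop, the blue plunger is back up (travel under 3 mm), and the orange plunger is up too (travel under 3 mm) (value of joint each of blue_plunger, orange_plunger below 0.003 m); the robot touches nothing.
It fails at once if the orange plunger is pressed (by more than 5 mm) (value of joint orange_plunger above 0.005 m).
It also fails if it takes over 32 s, if anything falls off the work surface, if the arm or the gripper's body presses on something with over 40 N, if the wrist force passes 120 N, or if a joint passes its speed limit or range.

ROBOT

A 6-joint arm with a two-finger parallel gripper is mounted at the origin on the work surface. World frame = base frame: x ahead of the robot, y to its left, z up, the work surface at z = 0. Lengths are in m, angles in rad, forces in N, time in s.
With the tool pointing down it reaches from about 0.2 to 0.875 m from the base axis. Payload 3.4 kg.
Tool frame: the origin (TCP) lies between the finger pads; the fingertips stand 25 mm ahead of it and the grasp point (between the pads) lies 6 mm ahead of it (r.nose_length is the z of the fingertips in the tool frame, in m); z points along the fingers, y is the line along which they close (so a half turn about z gives the same grasp; the last joint's range is limited). The gripper opens to 94 mm and grips with 3 to 60 N. Pads are 16 mm wide; open, the fingers measure 119 mm over their backs; the gripper's body (75 mm by 177 mm) begins 78 mm behind the grasp point.
Start: joints at [-1.265, 0.276, 1.505, -0, 1.361, -0.121], TCP at [0.238, -0.523, 0.23] pointing down, gripper open.
Joint ranges: [-2.89, 2.89], [-0.75, 2.08], [0.22, 2.7], [-1.18, 4.32], [0.11, 2.71], [-2.7, 2.7]. Speed limits (rad/s): [2.57, 2.57, 3.14, 3.14, 3.14, 3.14].

INTERFACE

Orientations are given as a unit quaternion [w, x, y, z].
In Python, from plant import r, gripper_to, inverse_kinematics, vision, models, telemetry gives the robot as it stands. Calls block until the motion is done:
- r.move_to(position, orientation): joint-space move of the TCP to a pose.
- r.move_l(position, rot=None, vel=0.15, guard=None): straight line of the TCP; rot=None keeps the orientation; vel is the mean speed in m/s. With guard (N) it stops when the force on the tool has changed by that much, and returns True; else False.
- r.movej(angles): joint-space move.
- gripper_to(opening, f_grip=None): finger opening in m; f_grip is the grip in N (None keeps the last); returns when the fingers have stopped.
- r.hold(seconds).
- inverse_kinematics(position, orientation): joint angles nearest the present ones, or None.
- vision.snapshot(name): name is "scene" or "top" or "wrist"; returns the picture (420x560x3 uint8, red, green, blue); there is no depth.
- vision.get_calibration(name): a dict with "fx", "fy", "cx", "cy" (pixels), "position" and "orientation" of the camera in the world. Camera axes: x right, y down, z forward; pixel columns grow to the right and rows downward; lengths in m; the calibration is good to about 2 mm. The wrist camera is an equidistant fisheye: a pixel r from the principal point sees the ray r / f radians off the axis. A picture is of the moment at which its call begins: read the wrist's pose just before it. get_calibration takes no time and is no camera call; for the wrist camera it gives the pose at the moment of the call.
A pose or a line that the arm cannot do raises r.PlanningError and nothing moves.
- r.sign_off(): hands the job in; it is judged then, once.
Trained networks look in the newest picture that a camera, given by its name, has taken for a name from the list of things; names that differ only in an ending like _2 or _b are one class to them, and where a whole thing is asked for, a point or a joint stands for the part that bears it (a point fixed in the world has none). Each returns a list of dicts, best first, with "score" (0 to 1); they miss things now and then, are a little off and sometimes report something else, mostly with a low value. They report only what shows in the picture. A call takes as long as a camera call.
- models.boxes_of(thing, camera): "at" ([x, y, z] in m, in world coordinates, good to about 4 mm: the middle of the surface that is visible of it).
- models.regions_of(thing, camera): "pixels" (420x560 bool, what is visible of it).
- models.mark_of(thing, camera): "at" ([x, y, z] in m, in world coordinates, good to about 4 mm: a listed point, or the origin of a listed thing).
Readings, each from a call of its own:
- telemetry.current_t(): time.
- telemetry.current_joints(): joint angles.
- telemetry.current_dq(): joint speeds.
- telemetry.current_joint_efforts(): joint torques, N m.
- telemetry.current_ee_pos(): TCP position.
- telemetry.current_tool_rot(): TCP orientation.
- telemetry.current_wrist_force(): force on the tool from outside, world axes, zero at the start.
- telemetry.current_torque(): the same for the moment, N m.
- telemetry.current_opening(): finger opening in m.
- telemetry.current_finger_force(): force on a finger pad.
Only numpy, scipy, OpenCV 4.12 (cv2) and the standard library are available. Lean on these libraries where they do the work, as an engineer would, in place of code of your own. Each camera call takes 0.05 s, during which the arm holds its last target. There are 200 camera calls.

## Working session

There is one attempt and no reset: what is moved stays moved. The work goes in short steps, each a Python script; the robot and the scene stay as the last script left them, time stands still between calls to the robot, and variables do not carry over. Pictures are saved under pics/ and viewed, at most 10 in all, crops included, and the job is handed in when it is done.

```bash
mkdir -p pics
python3 - <<'E'
from plant import *
import cv2
for c in ("scene","top"):
    im=vision.snapshot(c); cv2.imwrite(f"pics/{c}1.png",im[:,:,::-1])
    k=vision.get_calibration(c); print(c,k)
    for n in ("blue_head","orange_head"):
        print(n,[(d['at'],d['score']) for d in models.mark_of(n,c)][:3])
        for d in models.regions_of(n,c)[:2]:
            import numpy as np
            v,u=np.nonzero(d['pixels']); print(' reg',d['score'],u.mean(),v.mean(),len(u),u.min(),u.max(),v.min(),v.max())
print(telemetry.current_t(),telemetry.current_tool_rot(),r.nose_length)
E
```

```text
scene {'fx': 469.8962732272834, 'fy': 469.8962732272834, 'cx': 277.8351606808515, 'cy': 207.75996628666002, 'position': array([ 1.1299974 , -0.11158489,  0.76081253]), 'orientation': array([-0.2933111 ,  0.70714775,  0.59611266, -0.24199245])}
blue_head [([0.5561, 0.171, 0.1328], 0.71)]
 reg 0.83 371.2416918429003 214.9546827794562 331 361 382 206 225
orange_head [([0.5881, -0.1694, 0.1328], 0.64)]
top {'fx': 423.15162655255324, 'fy': 423.15162655255324, 'cx': 278.83849191851846, 'cy': 213.86420009573874, 'position': array([ 0.47455614, -0.00733328,  0.90536893]), 'orientation': array([-0.05612219,  0.71086431, -0.6997277 ,  0.0436278 ])}
blue_head [([0.5563, 0.1702, 0.1294], 0.55)]
 reg 0.57 189.29179331306992 226.5258358662614 329 179 199 217 236
orange_head [([0.5909, -0.1681, 0.1303], 0.95)]
 reg 0.92 374.31969309462914 211.2941176470588 391 364 385 200 222
0.5 [ 1.63152389e-05  9.77313335e-01  2.11798593e-01 -4.27013467e-07] 0.025
```

View pics/scene1.png

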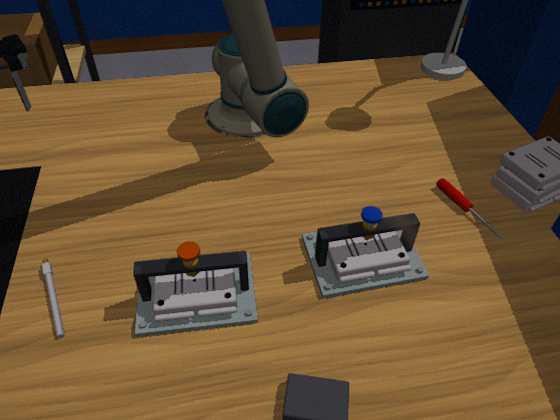

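View pics/top1.png

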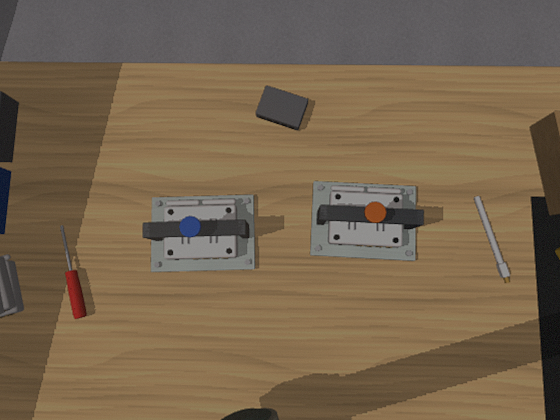

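The scene picture shows the blue head at about (371,215) and orange at (189,250). In the top picture they are at about (189,226) and (374,211). The networks' marks agree between both views at z≈0.131. I'll check the blue one with my own ray, then press if the two match.

Run:
```python
from plant import *
import numpy as np
from scipy.spatial.transform import Rotation as R
def ray(c,u,v,z):
    k=vision.get_calibration(c); q=k['orientation']
    d=R.from_quat(np.roll(q,-1)).apply([(u-k['cx'])/k['fx'],(v-k['cy'])/k['fy'],1])
    return k['position']+d*(z-k['position'][2])/d[2]
a=ray("top",189.3,226.5,.130); b=ray("scene",371.2,213,.130); print(a,b)
p=(np.array([.5562,.1706])*2+a[:2]+b[:2])/4; print(p)
assert np.linalg.norm(a-b)<.012 and np.linalg.norm(p-[.5562,.1706])<.008
q=telemetry.current_tool_rot(); n=r.nose_length
gripper_to(0.0)
r.move_to([*p,.25],q)
r.move_l([*p,.132+n+.015],vel=.1)
f0=telemetry.current_wrist_force()
g=r.move_l([*p,.1155+n],vel=.025,guard=18)
for i in range(3):
    print(g,telemetry.current_ee_pos()[2]-n,telemetry.current_wrist_force()-f0,telemetry.current_t())
    if i<2: r.hold(.7)
import cv2; cv2.imwrite("pics/press.png",vision.snapshot("scene")[120:320,270:470,::-1].repeat(3,0).repeat(3,1))
```

```text
[0.55863561 0.17257019 0.13      ] [0.558352   0.17052153 0.13      ]
[0.5573469  0.17107293]
False 0.1171965905554746 [-1.42783806 -1.03891651 12.31633079] 6.9583
False 0.11720412618557832 [-1.80432342 -1.32253688 10.91943951] 7.6583
False 0.11722907244550135 [-2.04256751 -1.93022903 11.98923902] 8.3583
```

View pics/press.png

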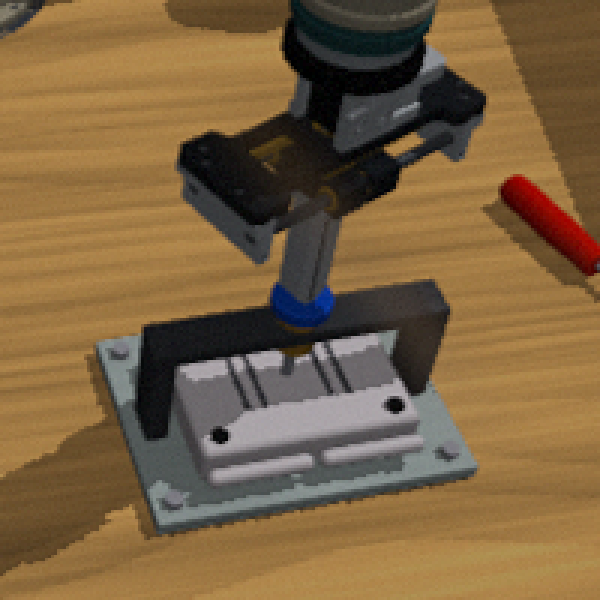

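The closed fingertips sit on the blue head at crop (302,300), and the head is down on the brass sleeve. It has been held there for 1.4 s, with the tip at 117 mm and about 12 N. Next I'll release it and check that it springs back.

Run:
```python
from plant import *
p=telemetry.current_ee_pos()
r.move_l([p[0],p[1],.25],vel=.08); r.hold(.4)
print(telemetry.current_wrist_force(),telemetry.current_t())
import cv2; cv2.imwrite("pics/rel.png",vision.snapshot("scene")[120:320,270:470,::-1].repeat(3,0).repeat(3,1))
print(models.mark_of("blue_head","scene")[:1],models.mark_of("orange_head","scene")[:1])
```

```text
[-0.32253999 -0.49984658  0.12800573] 10.325
[{'at': [0.56, 0.1691, 0.1351], 'score': 0.9}] [{'at': [0.5903, -0.1716, 0.1295], 'score': 0.78}]
```

View pics/rel.png

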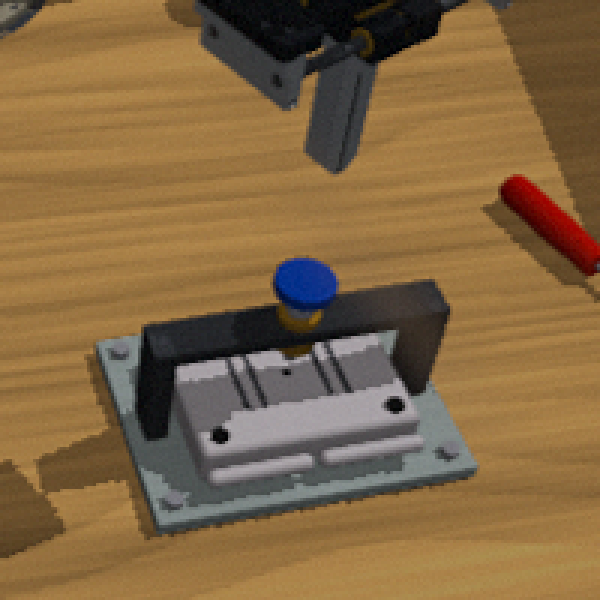

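The blue head at crop (305,283) is back up, and the fingers are well clear of it.

```bash
python3 -c "
from plant import *
print(r.sign_off())"
```

```text
the job is handed in; nothing more can be done
None
```

I held the blue plunger at its stop for about 1.4 s and released it; it sprang fully back up, the orange plunger was not touched, and the job was handed in at about 10.4 s on the robot's clock (no verdict was returned).

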